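# Hang the round test pieces together

### The job

Two small hanging rails with end stops stand side by side on the table: one holds two test-piece carriers, one with round and one with square terracotta pieces, the other holds a single round one. Lift the round carrier off the mixed rail, up over the end stop, and lower it onto the next rail, beside the other round one, letting go only once it is down on the rail, so that it hangs straight and free between that rail's end stops. Leave the other two carriers hanging where they are.

Things in the scene. Friction and masses are not known exactly. Their poses are not given: they have to be found in the camera images.
- round_carrier: The carrier to move: an aluminium tent straddling the mixed rail, about 48 mm to one side of its middle, with a wooden grip tab on top and two legs, each with a terracotta disc (54 x 7 mm) outside. Origin on the rail's axis when seated; x across the rail, y along, z up. Reaches 58 mm above and 80 mm below the origin, 95 mm over all across, 54 mm along. Symmetric, about 0.2 kg.
- round_carrier_tab (a point): Middle of that carrier's wooden grip tab, 34 mm above the carrier's origin. The tab is 14 mm across the rail (x), 30 mm along it (y) and 48 mm high (z); grasp it from above, across either pair of faces. Under the tab the carrier is a 45-degree roof, open underneath and at its ends, that self-centres on the rail; its legs splay to 78 mm apart inside at the bottom.
- square_carrier: The same carrier with two square pieces (50 x 50 x 7 mm); same origin, axes, tab and heights. It hangs on the mixed rail, on the other side of the middle. Stays.
- other_round_carrier: A carrier just like the one to move, the only one on the next rail, about 48 mm to the -y side of that rail's middle; the +y half is free. Stays.
- mixed_rail_mid (a point): Middle of the mixed rail (the one with two carriers at the start; stands left or right), on its axis, 140 mm above the table; x across, y along the rail, z up. The rail is a steel bar, 12 mm diameter, 200 mm long, on two 10 mm posts 86 mm either side of the middle, with round rubber end stops (30 mm diameter, 8 mm thick) at y = +-96 mm.
- round_rail_mid (a point): Middle of the next rail (one round carrier at the start), on its axis, 140 mm above the table; same build and axes as the mixed rail. The round carrier shall hang here; at y = +48 mm it is clear of the other carrier and the end stop.
- mixed_rail: Fixed stand of the mixed rail, plywood base 100 (x) x 210 (y) x 12 mm; origin at the centre of the base's underside on the table.
- round_rail: Fixed stand of the next rail, same build; origin at the centre of the base's underside on the table.

How it is judged:
By the outcome, as a careful person would: the job done as asked, in the order asked, and still so for the second after the job is handed in, with the robot touching nothing.
It also fails if it takes over 42 s, if anything falls off the work surface, if the arm or the gripper's body presses on something with over 40 N, if the wrist force passes 120 N, or if a joint passes its speed limit or range.

### The arm

A 7-joint arm with a two-finger parallel gripper is mounted at the origin on a cart in front of the work surface, level with it; the furniture and walls round the work are solid. World frame = base frame: x ahead of the robot, y to its left, z up, the work surface at z = 0. Lengths are in m, angles in rad, forces in N, time in s.
With the tool pointing down it reaches from about 0.4 to 0.85 m from the base axis. Payload 10.4 kg.
Tool frame: the origin (TCP) lies on the centre line of the jaws, within the pads' length; the fingertips stand 22 mm ahead of it and the grasp point (between the pads) lies 3 mm ahead of it; z points along the fingers, y is the line along which they close (so a half turn about z gives the same grasp; the last joint's range is limited). The gripper opens to 87 mm and grips with 3 to 60 N. Pads are 19 mm wide; open, the fingers measure 117 mm over their backs; the gripper's body (75 mm by 190 mm) begins 51 mm behind the grasp point.
Start: joints at [-1.177, 0.332, -0.065, 1.46, 0.022, 1.35, -0.088], TCP at [0.253, 0.572, 0.245] pointing down, gripper open.
Joint ranges: [-2.6, 2.6], [-0.5, 2.12], [-1.47, 1.34], [0.16, 2.42], [-1.27, 4.41], [0.06, 2.06], [-2.6, 2.6]. Speed limits (rad/s): [2.22, 2.22, 2.79, 2.79, 3.14, 3.14, 3.14].

### API

Orientations are given as a unit quaternion [x, y, z, w].
In Python, from bench import r gives the robot as it stands.
- The arm moves only by the tool drive_effector, called by a JSON object that holds its "api" and its "payload". Schema: {"type":"object","properties":{"segments":{"type":"object","properties":{"dx":{"type":"array","items":{"type":"number"},"minItems":1,"maxItems":12},"dy":{"type":"array","items":{"type":"number"},"minItems":1,"maxItems":12},"dz":{"type":"array","items":{"type":"number"},"minItems":1,"maxItems":12},"rz":{"type":"array","items":{"type":"number"},"minItems":1,"maxItems":12},"aperture":{"type":"array","items":{"type":"number"},"minItems":1,"maxItems":12}},"additionalProperties":false,"required":["dx","dy","dz","rz","aperture"]},"clamp_n":{"type":"number"},"only":{"type":"string"},"quiet":{"type":"boolean"},"lines":{"type":"string"}},"required":["segments"],"additionalProperties":false}. segments is an object with one list for each field, all of the same length, 1 to 12, a row being the entries at one place: dx, dy, dz (the shift in normalised numbers (1 is 0.75 m)), rz (a turn about the tool's z in normalised numbers (1 is 2 pi rad)), aperture (the finger opening in m); each row is the pose to reach, as a shift and turn from the pose commanded when the call began, along the tool's axes at that moment; what a row does not reach only later rows make up. A row lasts 1/10 s, in which the tool goes at most 0.05 m and 0.15 rad, less where a joint would pass 70% of its speed; a pose out of reach is approached as far as the arm can. The fingers move at their own pace and stop on an object; clamp_n is the grip in N (left out, the last holds). Time passes only in rows, so rows that do not move let the fingers close. The tool returns the time, the measured TCP pose, the force, the opening and the grip force at its end. only (a regular expression) keeps the lines of the reply that match it, lines (a string "A,B") keeps lines A to B, and quiet returns only ok. Input that does not fit is refused with a message, and nothing moves.
- r.read_state(): the state, without advancing time (a new reading comes with each control period).
- r.camera(name): name is "side" or "top"; returns a dict with "img" (480x640x3 uint8, red, green, blue), "fx", "fy", "cx", "cy" (pixels), "k1" (the pictures are not rectified: a ray, as slopes to the right and down, at radius r is drawn at 1 + k1 r^2 times it, then the intrinsics apply), "pose" (4x4, takes a point from camera to world coordinates). Camera axes: x right, y down, z forward; pixel columns grow to the right and rows downward; lengths in m; the calibration is good to about 2 mm. A picture is of the moment at which its call begins. There is no depth.
- r.close_job(): hands the job in; it is judged then, once.
The state is a dict: "time": time; "joint_positions": joint angles; "joint_vel": joint speeds; "joint_torque": joint torques, N m; "ee_pos": TCP position; "eef_rot": TCP orientation; "ft_force": force on the tool from outside, world axes, zero at the start; "torque": the same for the moment, N m; "width": finger opening in m; "grip_force": force on a finger pad.
Only numpy, scipy, OpenCV 4.12 (cv2) and the standard library are available. Lean on these libraries where they do the work, as an engineer would, in place of code of your own. Each camera call takes 0.05 s, during which the arm holds its last target. There are 200 camera calls.

## Working session

There is one attempt and no reset: what is moved stays moved. The work goes in short steps, Python scripts to look and compute and a tool call to move; the robot and the scene stay as the last step left them, time stands still between calls to the robot, and variables do not carry over. Pictures are saved under pics/ and viewed, at most 10 in all, crops included, and the job is handed in when it is done.

```bash
mkdir -p pics; ls
```

Run:
```python
from bench import r
import cv2
for n in("side","top"):
    c=r.camera(n);cv2.imwrite(f"pics/{n}0.png",c["img"][:,:,::-1]);print(n,{k:(v.tolist() if hasattr(v,'tolist') else v) for k,v in c.items() if k!="img"})
s=r.read_state();print(s["time"],s["ee_pos"],s["eef_rot"],s["width"])
```

```text
bench.py
pics
side {'fx': 538.9978650480347, 'fy': 538.9978650480347, 'cx': 320.39178873286585, 'cy': 243.54289791945766, 'k1': -0.1566287326367157, 'pose': [[0.9524544313799187, -0.10820855907626412, 0.2848182997761813, 0.2789523056477963], [-0.3037736174862954, -0.40935482509748755, 0.8603198338343104, -0.7573519829843456], [0.02349777572550077, -0.9059357233888307, -0.4227627226044298, 0.483395423354627], [0.0, 0.0, 0.0, 1.0]]}
top {'fx': 435.5508882000346, 'fy': 435.5508882000346, 'cx': 323.78864453698225, 'cy': 237.5913517881743, 'k1': -0.045409132691578744, 'pose': [[-0.02456605898130395, -0.9822063772975206, 0.18619114141711454, 0.3566562250942224], [-0.9995547150204771, 0.020977234306026448, -0.021220917067898977, -0.004631163724541088], [0.016937544876978818, -0.18662954759884864, -0.982284343526145, 0.9535181660992049], [0.0, 0.0, 0.0, 1.0]]}
0.1 [0.25290546 0.57119818 0.24385464] [ 2.06868417e-01  9.78368576e-01 -6.17075390e-04 -8.75891866e-05] 0.08721104574356252
```

View pics/side0.png

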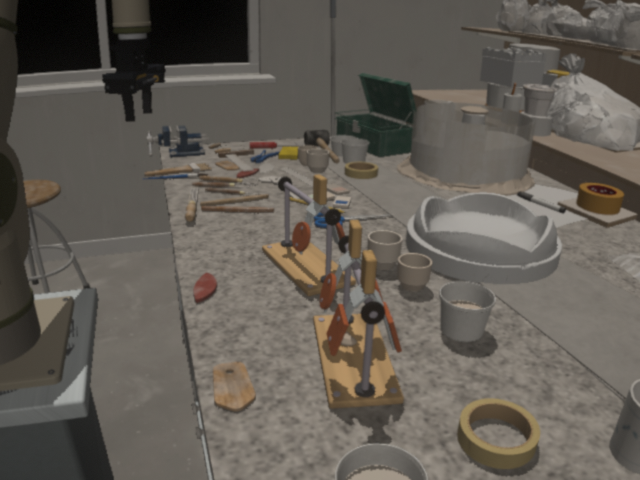

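View pics/top0.png

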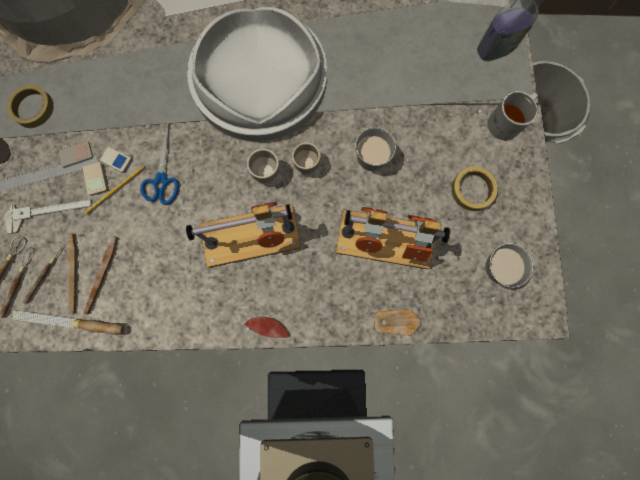

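The top view shows the next rail on the left, with its end stops near (191,233) and (289,212). The mixed rail is on the right, with the round carrier near (372,225) and the square one near (425,235). I'll enlarge this area.

Run:
```python
import cv2
i=cv2.imread("pics/top0.png")
cv2.imwrite("pics/topc.png",cv2.resize(i[190:280,175:305],None,fx=6,fy=6,interpolation=cv2.INTER_CUBIC))
cv2.imwrite("pics/topd.png",cv2.resize(i[190:280,325:455],None,fx=6,fy=6,interpolation=cv2.INTER_CUBIC))
```

```text
(no output)
```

View pics/topc.png

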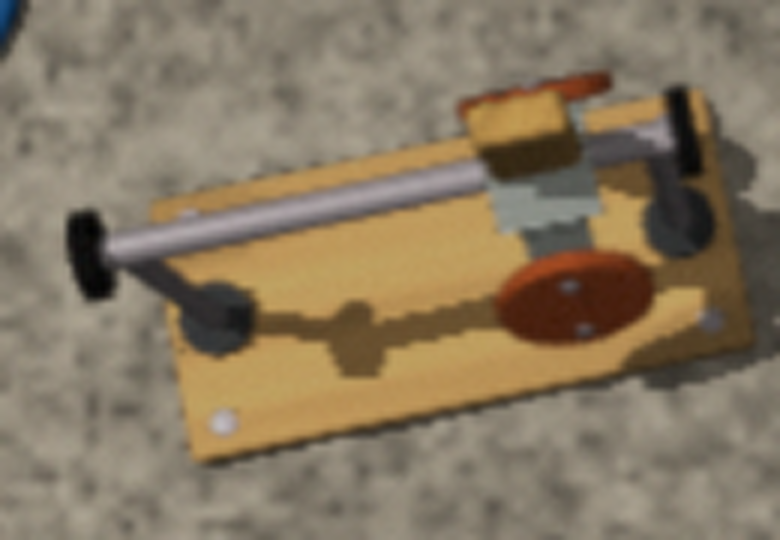

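View pics/topd.png

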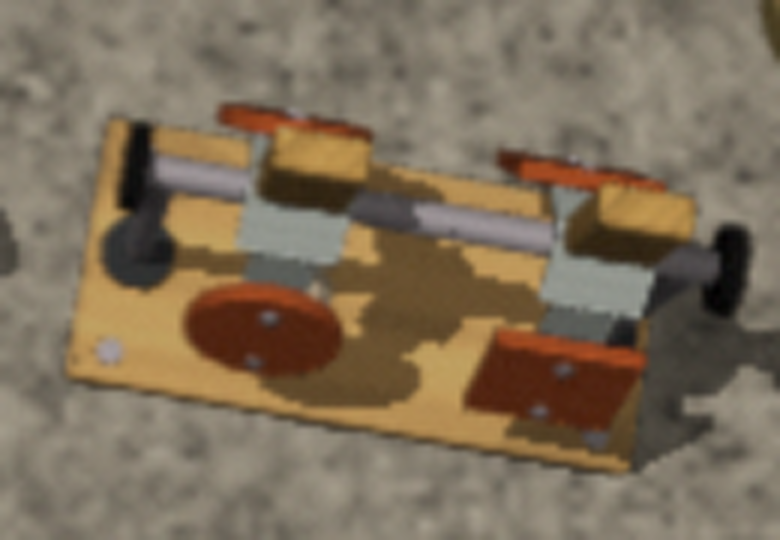

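The crops give these positions (crop px/6 plus offset). Next-rail stops are at crop C (88,254) and (683,132). Mixed stops are at crop D (137,166) and (732,270). Tab tops are at C (521,119), D (319,152) and D (645,212). Base corners are also visible.

Create h.py:
```python
import numpy as np,cv2
def ray(c,uv):
    K=np.array([[c["fx"],0,c["cx"]],[0,c["fy"],c["cy"]],[0,0,1.]])
    p=cv2.undistortPoints(np.array([[uv]],float),K,np.array([c["k1"],0,0,0,0.]))[0,0]
    T=np.array(c["pose"]);return T[:3,3],T[:3,:3]@np.array([*p,1])
def atz(c,uv,z):
    o,d=ray(c,uv);return o+d*(z-o[2])/d[2]
def proj(c,P):
    T=np.array(c["pose"]);q=(np.array(P)-T[:3,3])@T[:3,:3];x=q[:2]/q[2];x=x*(1+c["k1"]*(x@x))
    return np.array([c["fx"]*x[0]+c["cx"],c["fy"]*x[1]+c["cy"]])
```

Run:
```python
from bench import r
from h import *
np.set_printoptions(precision=4,suppress=True)
c=r.camera("top");s=r.camera("side")
C=lambda p:(p[0]/6-.42+175,p[1]/6-.42+190)
D=lambda p:(p[0]/6-.42+325,p[1]/6-.42+190)
for n,f,st,tabs,cor in(("next",C,[(88,254),(683,132)],[(521,119)],[(152,203),(198,462),(752,343),(703,90)]),
                   ("mixed",D,[(137,166),(732,270)],[(319,152),(645,212)],[(110,115),(68,378),(632,470)])):
    a,b=[atz(c,f(p),.14) for p in st];m=(a+b)/2;L=np.linalg.norm(a-b);u=(a-b)/L
    print(n,"stops",a,b,"L",L,"mid",m,"yaw deg",np.degrees(np.arctan2(-u[0],u[1])))
    for t in tabs:
        w=atz(c,f(t),.198);v=np.array([u[1],-u[0]]);print(" tab",w,"along",(w-m)[:2]@u[:2],"across",(w-m)[:2]@v, "side px",proj(s,w))
    q=[atz(c,f(p),.012) for p in cor];print(" base",(q[0]+q[2])/2 if len(q)==4 else (q[0]+q[2])/2,[np.linalg.norm(q[i]-q[i+1]) for i in range(len(q)-1)])
    e=q[2]-q[1];e/=-np.linalg.norm(e);print(" base yaw",np.degrees(np.arctan2(-e[0],e[1])))
    print(" side px stops",proj(s,a),proj(s,b),"mid",proj(s,m))
from scipy.spatial.transform import Rotation as R
st=r.read_state();print(st["ee_pos"],R.from_quat(st["eef_rot"]).as_matrix(),st["time"])
```

Run:
```python
import cv2
i=cv2.imread("pics/side0.png")
cv2.imwrite("pics/sidec.png",cv2.resize(i[160:340,255:415],None,fx=3.3,fy=3.3,interpolation=cv2.INTER_CUBIC))
```

```text
next stops [0.5273 0.2337 0.14  ] [0.5632 0.0445 0.14  ] L 0.19257575046471054 mid [0.5453 0.1391 0.14  ] yaw deg 10.72441782437751
 tab [0.5534 0.0891 0.198 ] along -0.05061994090437309 across -0.001254694169787234 side px [318.9908 175.3037]
 base [0.5444 0.138  0.012 ] [np.float64(0.0983331997545894), np.float64(0.20483904246494591), np.float64(0.0972320117036798)]
 base yaw 11.07777854583503
 side px stops [283.8917 182.4327] [331.5953 215.3666] mid [305.8764 197.5943]
mixed stops [ 0.5497 -0.0686  0.14  ] [ 0.5117 -0.2581  0.14  ] L 0.1933339831661618 mid [ 0.5307 -0.1633  0.14  ] yaw deg -11.31919925893875
 tab [ 0.5391 -0.1185  0.198 ] along 0.04563566827276411 across -0.000563454002278689 side px [354.3845 221.028 ]
 tab [ 0.5188 -0.2152  0.198 ] along -0.05317232431767476 across -0.00147004803301485 side px [367.2491 252.2997]
 base [ 0.5312 -0.1623  0.012 ] [np.float64(0.10024212415364595), np.float64(0.20834200335540676)]
 base yaw -10.653364380405012
 side px stops [347.1862 243.4375] [372.2945 311.8458] mid [358.2903 273.6384]
[0.2529 0.5713 0.2441] [[-0.9144  0.4048 -0.0002]
 [ 0.4048  0.9144 -0.0007]
 [-0.0001 -0.0007 -1.    ]] 0.2
```

View pics/sidec.png

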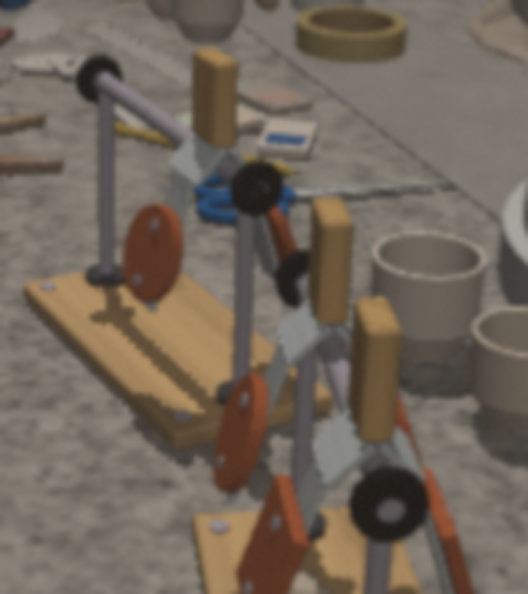

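The side view agrees with the projections to about 1.4 px (2 mm). Stop spacing is 192.6 and 193.3 mm against the expected 192, and the tabs sit at about ±48 mm along the rails. The carrier to move is at (0.539,-0.118), on a rail yawed -11°. The goal is +48 mm along the next rail, which is yawed +10.9°. I'm moving above the tab.

Units first: shifts go in shares of 0.75 m and turns go in shares of 2 pi rad. So -0.4 m is -0.5333, -0.38 m is -0.5067, 1 rad is 0.1592.

{"api": "drive_effector", "payload": {"segments": {"dx": [-0.2667,-0.2667,-0.2667,-0.2667,-0.2667,-0.2667,-0.5333,-0.5333,-0.5333,-0.5333,-0.5333,-0.5333],"dy": [-0.2533,-0.2533,-0.2533,-0.2533,-0.2533,-0.2533,-0.5067,-0.5067,-0.5067,-0.5067,-0.5067,-0.5067],"dz": [-0.0667,-0.0667,-0.0667,-0.0667,-0.0667,-0.0667,-0.0667,-0.0667,-0.0667,-0.0667,-0.0667,-0.0667],"rz": [0.0796,0.0796,0.0796,0.0796,0.0796,0.0796,0.1592,0.1592,0.1592,0.1592,0.1592,0.1592],"aperture": [0.087,0.087,0.087,0.087,0.087,0.087,0.087,0.087,0.087,0.087,0.087,0.087]}, "clamp_n": 20}}

```text
time: 1.4
ee_pos: [0.4658, 0.0576, 0.2948]
eef_rot: [0.652, 0.758, 0.0, 0.0]
ft_force: [1.0, 0.9, -0.3]
width: 0.087
grip_force: 0.0
```

Add to h.py:
```python
def rel(s,P,yaw):
    # shift in tool axes and turn to bring the TCP to P with tool y at world angle yaw (deg)
    from scipy.spatial.transform import Rotation as R
    M=R.from_quat(s["eef_rot"]).as_matrix();d=M.T@(np.array(P)-s["ee_pos"])
    a=np.degrees(np.arctan2(M[1,1],M[0,1]));t=-((yaw-a+90)%180-90)
    print("shift",d.round(4),"turn",np.radians(t).round(3),"t",s["time"],"ee",s["ee_pos"].round(4),"w",s["width"],"grip",s["grip_force"],"F",np.round(s["ft_force"],2))
```

```bash
python3 -c "
from bench import r;from h import *
rel(r.read_state(),(.5391,-.1185,.28),-11)"
```

```text
shift [-0.1851  0.0463  0.0148] turn 0.341 t 1.4 ee [0.4658 0.0576 0.2948] w 0.08697711900995123 grip 0.0 F [ 1.03  0.93 -0.27]
```

Converted, -0.18 m is -0.24, 0.046 m is 0.0613, 0.34 rad is 0.0541.

{"api": "drive_effector", "payload": {"segments": {"dx": [-0.24,-0.24,-0.24,-0.24,-0.24,-0.24,-0.24],"dy": [0.0613,0.0613,0.0613,0.0613,0.0613,0.0613,0.0613],"dz": [0,0,0,0,0,0,0],"rz": [0.0541,0.0541,0.0541,0.0541,0.0541,0.0541,0.0541],"aperture": [0.087,0.087,0.087,0.087,0.087,0.087,0.087]}}}

```text
time: 2.1
ee_pos: [0.5379, -0.1074, 0.2943]
eef_rot: [0.769, 0.639, 0.0, -0.0]
ft_force: [0.7, 0.2, -0.3]
width: 0.087
grip_force: 0.0
```

```bash
python3 -c "
from bench import r;from h import *;import cv2
rel(r.read_state(),(.5391,-.1185,.175),-11)"
```

```text
shift [-0.0108  0.0033  0.1193] turn 0.008 t 2.1 ee [ 0.5379 -0.1074  0.2943] w 0.08701947403779575 grip 0.0 F [ 0.7   0.23 -0.27]
```

Converted, 0.03 m is 0.04, -0.009 m is -0.012, 0.008 rad is 0.0013.

{"api": "drive_effector", "payload": {"segments": {"dx": [-0.012,-0.012,-0.012,-0.012],"dy": [0.004,0.004,0.004,0.004],"dz": [0.04,0.04,0.04,0.04],"rz": [0.0013,0.0013,0.0013,0.0013],"aperture": [0.087,0.087,0.087,0.087]}}}

```text
time: 2.5
ee_pos: [0.5397, -0.1172, 0.2657]
eef_rot: [0.772, 0.636, 0.001, 0.0]
ft_force: [0.2, -0.2, -0.3]
width: 0.0868
grip_force: 0.0
```

```bash
python3 -c "
from bench import r;from h import *;import cv2
rel(r.read_state(),(.5391,-.1185,.178),-11)
a=r.camera('top')['img'][160:290,320:460,::-1];b=r.camera('side')['img'][160:340,255:455,::-1]
a=cv2.resize(a,(400,371));b=cv2.resize(b,(400,360));cv2.imwrite('pics/a.png',np.hstack([a[:360],b]))"
```

```text
shift [-0.0015 -0.0004  0.0877] turn -0.001 t 2.5 ee [ 0.5397 -0.1172  0.2657] w 0.08683250747916312 grip 0.0 F [ 0.24 -0.17 -0.29]
```

View pics/a.png

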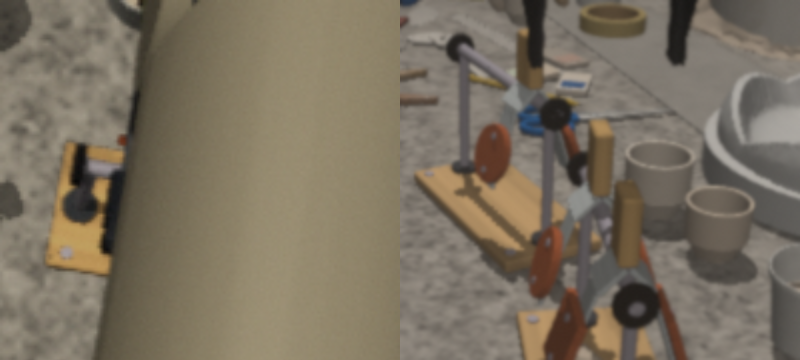

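The top view is blocked by the arm. The side view shows the fingers straddling the tab, with their midpoint near column 606 and the tab at 598. I'm descending and closing.

Converted, 0.087 m is 0.116, 0.06 m is 0.08.

{"api": "drive_effector", "payload": {"segments": {"dx": [-0.002,-0.002,-0.002,-0.002,-0.002,-0.002,-0.002,-0.002,-0.002],"dy": [0,0,0,0,0,0,0,0,0],"dz": [0.04,0.08,0.116,0.116,0.116,0.116,0.116,0.116,0.116],"rz": [0,0,0,0,0,0,0,0,0],"aperture": [0.087,0.087,0.087,0.087,0.087,0.03,0.03,0.03,0.03]}, "clamp_n": 20}}

```text
time: 3.5
ee_pos: [0.5393, -0.1196, 0.1781]
eef_rot: [0.772, 0.635, 0.0, 0.0]
ft_force: [-1.5, 0.6, -0.7]
width: 0.0627
grip_force: 0.0
```

{"api": "drive_effector", "payload": {"segments": {"dx": [0,0,0,0,0,0],"dy": [0,0,0,0,0,0],"dz": [0,0,0,0,0,0],"rz": [0,0,0,0,0,0],"aperture": [0.01,0.01,0.01,0.01,0.01,0.01]}}}

```text
time: 4.1
ee_pos: [0.539, -0.1196, 0.1775]
eef_rot: [0.772, 0.635, -0.0, -0.0]
ft_force: [-0.1, 0.0, -0.2]
width: 0.0154
grip_force: 0.7
```

```bash
python3 -c "
from bench import r;from h import *
rel(r.read_state(),(.5391,-.1185,.178),-11)"
```

```text
shift [ 0.0011 -0.0001 -0.0005] turn -0.002 t 4.1 ee [ 0.539  -0.1196  0.1775] w 0.015445106056069146 grip 0.6907101194519782 F [-0.1   0.05 -0.23]
```

{"api": "drive_effector", "payload": {"segments": {"dx": [0,0,0,0],"dy": [0,0,0,0],"dz": [0,0,0,0],"rz": [0,0,0,0],"aperture": [0.005,0.005,0.005,0.005]}, "clamp_n": 25}}

```text
time: 4.5
ee_pos: [0.5384, -0.1195, 0.1774]
eef_rot: [0.772, 0.635, -0.0, -0.001]
ft_force: [-4.2, 1.3, 4.0]
width: 0.0137
grip_force: 25.0
```

```bash
python3 -c "
from bench import r;from h import *
rel(r.read_state(),(.5391,-.1185,.178),-11)"
```

```text
shift [ 0.0011  0.0005 -0.0006] turn -0.002 t 4.5 ee [ 0.5384 -0.1195  0.1774] w 0.013687427596070386 grip 24.98020486207679 F [-4.19  1.34  4.04]
```

Converted, -0.16 m is -0.2133, -0.14 m is -0.1867.

{"api": "drive_effector", "payload": {"segments": {"dx": [0,0,0,0,0,0,0,0],"dy": [0,0,0,0,0,0,0,0],"dz": [-0.0133,-0.04,-0.08,-0.1333,-0.1867,-0.2133,-0.2133,-0.2133],"rz": [0,0,0,0,0,0,0,0],"aperture": [0.005,0.005,0.005,0.005,0.005,0.005,0.005,0.005]}, "clamp_n": 30}}

```text
time: 5.3
ee_pos: [0.539, -0.1196, 0.3372]
eef_rot: [0.772, 0.635, 0.0, 0.0]
ft_force: [-0.7, -0.4, -1.9]
width: 0.0141
grip_force: 30.0
```

```bash
python3 -c "
from bench import r;from h import *
rel(r.read_state(),(.5352,.1860,.3375),10.9)"
```

```text
shift [ 0.2991 -0.0627 -0.0003] turn -0.384 t 5.3 ee [ 0.539  -0.1196  0.3372] w 0.014090451470206156 grip 29.986999109387398 F [-0.73 -0.37 -1.88]
```

Converted, 0.299 m is 0.3987, 0.29 m is 0.3867, -0.384 rad is -0.0611.

{"api": "drive_effector", "payload": {"segments": {"dx": [0.04,0.08,0.12,0.16,0.2,0.24,0.28,0.32,0.36,0.3867,0.3987,0.3987],"dy": [-0.008,-0.016,-0.024,-0.0333,-0.0413,-0.0507,-0.0587,-0.0667,-0.076,-0.0813,-0.084,-0.084],"dz": [0,0,0,0,0,0,0,0,0,0,0,0],"rz": [-0.0064,-0.0127,-0.0191,-0.0255,-0.0318,-0.0382,-0.0446,-0.0509,-0.0557,-0.0589,-0.0611,-0.0611],"aperture": [0.005,0.005,0.005,0.005,0.005,0.005,0.005,0.005,0.005,0.005,0.005,0.005]}}}

```text
time: 6.5
ee_pos: [0.5348, 0.187, 0.3372]
eef_rot: [0.636, 0.772, -0.0, 0.0]
ft_force: [-0.6, -0.3, -2.1]
width: 0.0141
grip_force: 30.0
```

{"api": "drive_effector", "payload": {"segments": {"dx": [0,0,0],"dy": [0,0,0],"dz": [0,0,0],"rz": [0,0,0],"aperture": [0.005,0.005,0.005]}}}

```text
time: 6.8
ee_pos: [0.5351, 0.1847, 0.3378]
eef_rot: [0.638, 0.77, 0.0, 0.0]
ft_force: [0.1, 0.5, -1.7]
width: 0.0139
grip_force: 30.0
```

```bash
python3 -c "
from bench import r;from h import *;import cv2
rel(r.read_state(),(.5352,.1860,.1775),10.9)
a=r.camera('top')['img'][160:290,160:300,::-1];b=r.camera('side')['img'][80:260,215:415,::-1]
a=cv2.resize(a,(400,371));b=cv2.resize(b,(400,360));cv2.imwrite('pics/b.png',np.hstack([a[:360],b]))"
```

```text
shift [0.0013 0.0003 0.1603] turn -0.002 t 6.8 ee [0.5351 0.1847 0.3378] w 0.013887967427819224 grip 29.987052460201085 F [ 0.13  0.5  -1.65]
```

View pics/b.png

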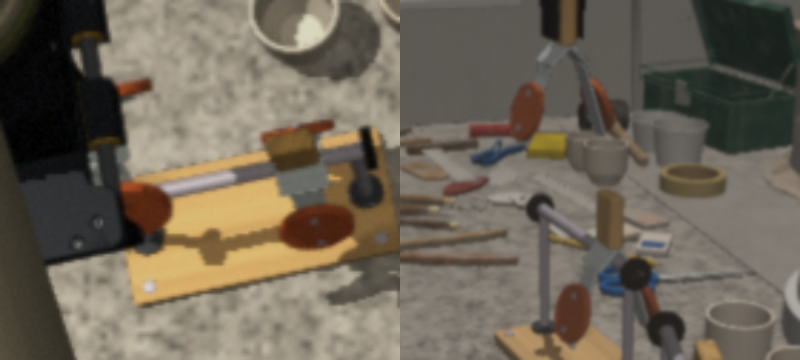

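The carrier hangs straight in the grip above the rail's free half. I'm lowering it, slowly near the rail.

Converted, 0.154 m is 0.2053, 0.15 m is 0.2.

{"api": "drive_effector", "payload": {"segments": {"dx": [0.0013,0.0013,0.0013,0.0013,0.0013,0.0013,0.0013,0.0013,0.0013,0.0013],"dy": [0,0,0,0,0,0,0,0,0,0],"dz": [0.04,0.08,0.12,0.16,0.18,0.1933,0.2,0.2053,0.2053,0.2053],"rz": [0,0,0,0,0,0,0,0,0,0],"aperture": [0.005,0.005,0.005,0.005,0.005,0.005,0.005,0.005,0.005,0.005]}}}

```text
time: 7.9
ee_pos: [0.535, 0.1871, 0.1843]
eef_rot: [0.637, 0.771, 0.001, 0.0]
ft_force: [0.7, -0.5, -1.2]
width: 0.0136
grip_force: 30.0
```

{"api": "drive_effector", "payload": {"segments": {"dx": [0,0,0,0,0],"dy": [0,0,0,0,0],"dz": [0.0027,0.0053,0.008,0.008,0.008],"rz": [0,0,0,0,0],"aperture": [0.005,0.005,0.005,0.005,0.005]}}}

```text
time: 8.4
ee_pos: [0.5346, 0.187, 0.1775]
eef_rot: [0.637, 0.771, 0.0, -0.0]
ft_force: [0.1, 0.1, -1.3]
width: 0.0141
grip_force: 30.0
```

```bash
python3 -c "
from bench import r;from h import *
rel(r.read_state(),(.5352,.1860,.1775),10.9)"
```

```text
shift [-0.0011  0.0004  0.    ] turn -0.0 t 8.4 ee [0.5346 0.187  0.1775] w 0.014146964922486875 grip 29.98648683540523 F [ 0.08  0.13 -1.31]
```

Converted, 0.001 m is 0.0013.

{"api": "drive_effector", "payload": {"segments": {"dx": [0,0,0],"dy": [0,0,0],"dz": [0.0013,0.0013,0.0013],"rz": [0,0,0],"aperture": [0.005,0.005,0.005]}}}

```text
time: 8.7
ee_pos: [0.5347, 0.187, 0.1774]
eef_rot: [0.637, 0.771, 0.0, -0.0]
ft_force: [-4.1, -0.7, 6.8]
width: 0.0137
grip_force: 30.0
```

{"api": "drive_effector", "payload": {"segments": {"dx": [0,0,0],"dy": [0,0,0],"dz": [0.0013,0.0013,0.0013],"rz": [0,0,0],"aperture": [0.005,0.005,0.005]}}}

```text
time: 9.0
ee_pos: [0.5347, 0.187, 0.1773]
eef_rot: [0.637, 0.771, 0.0, -0.0]
ft_force: [-6.7, -2.7, 16.9]
width: 0.0138
grip_force: 30.0
```

It is in contact at the same TCP height as when seated before (0.1774). I'm easing the side load, then opening.

Converted, -0.001 m is -0.0013.

{"api": "drive_effector", "payload": {"segments": {"dx": [0,0,0],"dy": [-0.0013,-0.0013,-0.0013],"dz": [-0.0013,-0.0013,-0.0013],"rz": [0,0,0],"aperture": [0.005,0.005,0.005]}, "clamp_n": 10}}

```text
time: 9.3
ee_pos: [0.5344, 0.1869, 0.1774]
eef_rot: [0.637, 0.771, 0.001, 0.0]
ft_force: [0.9, 0.6, 6.5]
width: 0.0137
grip_force: 10.0
```

{"api": "drive_effector", "payload": {"segments": {"dx": [0,0,0,0,0,0],"dy": [0,0,0,0,0,0],"dz": [0,0,0,0,0,0],"rz": [0,0,0,0,0,0],"aperture": [0.022,0.022,0.06,0.06,0.06,0.06]}}}

```text
time: 9.9
ee_pos: [0.5336, 0.1868, 0.1765]
eef_rot: [0.637, 0.771, -0.0, -0.0]
ft_force: [0.4, -0.5, 0.9]
width: 0.0464
grip_force: 0.0
```

```bash
python3 -c "
from bench import r;from h import *;import cv2
rel(r.read_state(),(.5352,.1860,.1775),10.9)
a=r.camera('top')['img'][160:290,160:300,::-1];b=r.camera('side')['img'][110:290,235:435,::-1]
a=cv2.resize(a,(400,371));b=cv2.resize(b,(400,360));cv2.imwrite('pics/c.png',np.hstack([a[:360],b]))"
```

```text
shift [-0.001   0.0014 -0.001 ] turn -0.0 t 9.9 ee [0.5336 0.1868 0.1765] w 0.046445820399110715 grip 0.0 F [ 0.41 -0.48  0.88]
```

View pics/c.png

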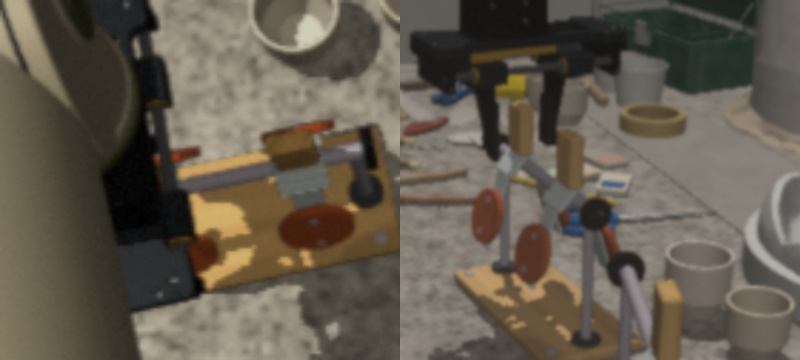

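The carrier hangs straight on the next rail (side crop, tab at (520,128)) and the fingers are clear on both sides. I'm opening slightly more, then retreating straight up and away to the left for a final look.

Converted, -0.13 m is -0.1733, -0.09 m is -0.12.

{"api": "drive_effector", "payload": {"segments": {"dx": [0,0,0,0,0,0,0,0],"dy": [0.0007,0.0007,0.0007,0.0007,0.0007,0.0007,0.0007,0.0007],"dz": [0,0,-0.0267,-0.0667,-0.12,-0.1733,-0.1733,-0.1733],"rz": [0,0,0,0,0,0,0,0],"aperture": [0.07,0.07,0.07,0.07,0.07,0.07,0.07,0.07]}}}

```text
time: 10.8
ee_pos: [0.5345, 0.1869, 0.3072]
eef_rot: [0.637, 0.771, 0.001, 0.0]
ft_force: [-0.5, -0.0, -1.1]
width: 0.07
grip_force: 0.0
```

{"api": "drive_effector", "payload": {"segments": {"dx": [0.0667,0.1333,0.2,0.2667,0.3333,0.3333,0.3333,0.3333],"dy": [0,0,0,0,0,0,0,0],"dz": [0,0,0,0,0,0,0,0],"rz": [0,0,0,0,0,0,0,0],"aperture": [0.07,0.07,0.07,0.07,0.07,0.07,0.07,0.07]}}}

```text
time: 11.6
ee_pos: [0.4875, 0.431, 0.3056]
eef_rot: [0.637, 0.77, -0.001, 0.0]
ft_force: [0.8, -0.7, 0.8]
width: 0.0702
grip_force: 0.0
```

```bash
python3 -c "
from bench import r;from h import *;import cv2
a=r.camera('top')['img'][160:290,170:450,::-1];b=r.camera('side')['img'][130:330,235:435,::-1]
a=cv2.resize(a,(800,371))[:250];b=cv2.resize(b,(340,340));a=cv2.resize(a,(800,250));z=np.zeros((340,800,3),np.uint8);z[:,:340]=b;cv2.imwrite('pics/d.png',np.vstack([a,z]))"
```

```text
(no output)
```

View pics/d.png

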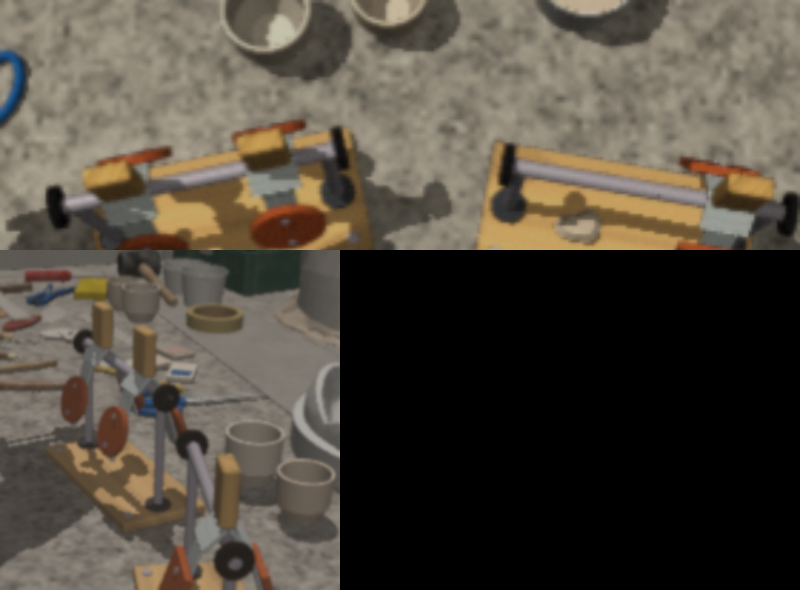

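Both round carriers hang straight between the next rail's stops (tabs at (115,180) and (263,150)). The square one is unmoved at (748,190), and the robot is clear. I'm handing in.

```bash
python3 -c "
from bench import r;print(r.close_job())"
```

```text
the job is handed in; nothing more can be done
None
```

The round carrier now hangs straight and free on the next rail beside the other round one, released only once it was down on the rail. The other two carriers look unmoved in the last pictures, and I handed the job in at about 12 s (the judge's result isn't shown).

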